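Refit the battery and hold the cover over its screw holes

TASK

Take the flat battery pack out of the leaning desk charger and stand it upright on its thin edge, fully down in the guides of the bay across the open grey housing. Then pick up the cover plate and hold it level, hovering about a centimetre above the housing's rim without touching it, the right way round so that its three holes are exactly over the three threaded holes and I can start the screws; finish while still holding it there. Leave the screwdriver, the loupe, the thread spool and the clear box where they are.

Things in the scene. Friction and masses are not known exactly. Their poses are not given: they have to be found in the camera images.
- housing: open grey cast housing, 150 (x) x 64 (y) x 68 mm, walls 4 mm, opening up, fixed on the table. Origin: centre of its underside on the table, z up; +x end roughly away from the robot, a round socket sticks out 10 mm there. Battery bay across it near the middle. Three posts with brass threads, tops level with the rim: two in the corners of the -x end, one in the middle of the +x end
- bay (a point): centre of the battery bay's floor, at [-6, 0, 7] mm in the housing's frame. Guide ribs on both long walls are 18 mm apart along x up to 41 mm above the table, flared above that to 54 mm; 56 mm between the long walls (y). The electronics beside the bay are under 33 mm high, so fingers have room beside the battery's top
- thread0 (a point): mouth of the threaded hole (5 mm) in the corner post at [-65, 22, 68] mm in the housing's frame, level with the rim
- thread1 (a point): mouth of the threaded hole in the corner post at [-65, -22, 68] mm in the housing's frame
- thread2 (a point): mouth of the threaded hole in the single post at [65, 0, 68] mm in the housing's frame
- cover: aluminium cover plate, 150 (x) x 64 (y) x 8 mm, 160 g, flat on the table, right side up. Origin: centre of its underside. Three 7 mm holes as the posts: two at the -x end, one in the middle of the +x end; five dark vent slots on the +x half, thin grey label on the -x half. Its +x end points roughly away from the robot. Grip it across its width at mid-length, where it balances
- hole0 (a point): underside of the cover's hole at [-65, 22, 0] mm in the cover's frame, belongs over thread0
- hole1 (a point): underside of the cover's hole at [-65, -22, 0] mm in the cover's frame, belongs over thread1
- hole2 (a point): underside of the cover's hole at [65, 0, 0] mm in the cover's frame, belongs over thread2
- charger: black desk charger, base 94 x 84 mm, fixed on the table, front (-x) roughly toward the robot. Origin: centre of its underside. Its pocket leans back 20 degrees (0.35 rad) toward +x; pocket floor centre at [-4, 0, 24] mm. Along the pocket the front lip is 18 mm high, back rest 36 mm, side cheeks 23 mm; 2 mm play before the battery and on either side
- battery: flat grey battery pack, 14 (x) x 48 (y) x 60 mm (z), 110 g, two brass contacts on its lower thin edge. Origin: centre of its lower thin edge, z up along the pack. Starts in the charger leaning back 20 degrees, upper 24 mm clear on both faces: pinch its thickness there, draw it out along its z. Fits the bay either way round, x along the housing's x; fully down its top is 1 mm below the rim
- screwdriver: screwdriver with an orange handle, 180 mm long, lying on the table; left alone. Origin near the middle of its underside
- loupe: black eye loupe, 36 mm across, 26 mm high, on the table in front; left alone. Origin: centre of its underside
- thread_spool: wooden spool of thread, 31 mm across, 38 mm high, standing behind the work; left alone. Origin: centre of its underside
- clear_box: clear flat parts box, 119 x 60 x 35 mm; left alone. Origin: centre of its underside
Things that resemble listed ones, but are neither listed nor needed, are in the scene too. Of the things shaped like the battery, the grey one is meant. Several things have the shape of the cover; the one meant has the colours described above.

How it is judged:
On the way:
1. the battery stands upright, fully down in the housing's bay, and is let go (horizontal distance between battery and bay below 0.008 m and z of battery in the frame of housing between 0.003 and 0.012 m and angle between battery's own z axis and vertical below 0.2 rad and angle between the x axis of battery and the x axis of housing, either way round below 0.25 rad and contact force between the fingers and battery below 0.1 N), for 0.3 s.
At the end, for the whole second after the job is handed in: Battery released, upright within 0.2 rad on the bay floor (8 mm sideways, 5 mm in height, 0.25 rad in yaw). Cover held by the fingers, at rest, level within 5 degrees, touching neither housing nor battery, each hole within 4 mm sideways of its own threaded hole and 3 to 20 mm above the rim (all of step 1 and horizontal distance between hole0 and thread0 below 0.004 m and z of hole0 in the frame of housing between 0.071 and 0.088 m and horizontal distance between hole1 and thread1 below 0.004 m and z of hole1 in the frame of housing between 0.071 and 0.088 m and horizontal distance between hole2 and thread2 below 0.004 m and z of hole2 in the frame of housing between 0.071 and 0.088 m and angle between cover's own z axis and vertical below 0.087 rad and contact force between the fingers and cover above 1 N and contact force between cover and housing below 0.1 N and contact force between cover and battery below 0.1 N and linear speed of cover below 0.02 m/s); the arm keeps its last pose, push and grip.
It fails at once if the screwdriver is moved more than 3 cm (distance of screwdriver from where it was at the start of the episode above 0.03 m).
It fails at once if the loupe is moved more than 3 cm (distance of loupe from where it was at the start of the episode above 0.03 m).
It fails at once if the thread spool is moved more than 3 cm (distance of thread_spool from where it was at the start of the episode above 0.03 m).
It fails at once if the clear parts box is moved more than 3 cm (distance of clear_box from where it was at the start of the episode above 0.03 m).
It also fails if it takes over 56 s, if anything falls off the work surface, if the arm or the gripper's body presses on something with over 40 N, if the wrist force passes 120 N, or if a joint passes its speed limit or range.

ROBOT

A 6-joint arm with a two-finger parallel gripper is mounted at the origin on a cart in front of the work surface, level with it; the furniture and walls round the work are solid. World frame = base frame: x ahead of the robot, y to its left, z up, the work surface at z = 0. Lengths are in m, angles in rad, forces in N, time in s.
With the tool pointing down it reaches from about 0.325 to 0.875 m from the base axis. Payload 4.4 kg.
Tool frame: the origin (TCP) lies between the finger pads; the fingertips stand 17 mm ahead of it and the grasp point (between the pads) lies 2 mm behind it; z points along the fingers, y is the line along which they close (so a half turn about z gives the same grasp; the last joint's range is limited). The gripper opens to 85 mm and grips with 20 to 120 N. Pads are 22 mm wide; open, the fingers measure 114 mm over their backs; the gripper's body (76 mm by 85 mm) begins 54 mm behind the grasp point. The pads swing forward as they close: fully open they stand 13 mm farther back than shut.
Start: joints at [0.953, 0.207, 1.542, -0, 1.393, -0.15], TCP at [0.259, 0.513, 0.248] pointing down, gripper open.
Joint ranges: [-2.73, 2.73], [-0.86, 2.22], [0.23, 2.46], [-1.11, 4.25], [0.08, 2.63], [-2.82, 2.82]. Speed limits (rad/s): [2.79, 2.79, 3.14, 3.14, 3.14, 3.14].

INTERFACE

Orientations are given as a unit quaternion [w, x, y, z].
In Python, from station import ctrl, vision gives the robot as it stands.
- The arm moves only by the tool apply_moves, never from a script. Its argument "steps" is a list of rows, each a list of 5 numbers: the shift along the tool's x, y, z scaled (see below), then the turn about the tool's z scaled (see below), then the finger opening in mm, from 0 to 85.4. In form: [[x, y, z, yaw, claw], ...]. A call has 1 to 20 rows; each row is the pose to reach, as a shift and turn from the pose commanded when the call began, along the tool's axes at that moment; what a row does not reach only later rows make up. The controller multiplies each number of a shift by 0.15 m and each number of a turn by 90 degrees. A row lasts 1/8 s, in which the tool goes at most 62.5 mm and 10.7 degrees, less where a joint would pass 70% of its speed; a pose out of reach is approached as far as the arm can. A call with a number of a shift or a turn outside -1 to 1 is refused whole. A call with a gripper value outside its range is refused whole. The fingers move at their own pace and stop on an object; "squeeze" is the grip in N (left out, the last holds). Time passes only in rows, so rows that repeat a pose let the fingers close. It gives the time, the measured TCP pose, the force, the opening and the grip force at its end, in the units of the state.
- ctrl.get_state(): the state, without advancing time (a new reading comes with each control period).
- vision.capture(name): name is "scene" or "top" or "wrist"; returns a dict with "frame" (480x640x3 uint8, red, green, blue), "range_z" (480x640 float32, m along the optical axis (not along the pixel's ray), 0 where there is no reading), "intrinsics" (3x3 intrinsics, pixels), "R" (3x3) and "t" (3): a world point X has camera coordinates R X + t. Camera axes: x right, y down, z forward; pixel columns grow to the right and rows downward; lengths in m; the calibration is good to about 2 mm. A picture is of the moment at which its call begins.
- ctrl.close_job(): hands the job in; it is judged then, once.
Trained networks look in the newest picture that a camera, given by its name, has taken for a name from the list of things; names that differ only in an ending like _2 or _b are one class to them, and where a whole thing is asked for, a point or a joint stands for the part that bears it (a point fixed in the world has none). Each returns a list of dicts, best first, with "score" (0 to 1); they miss things now and then, are a little off and sometimes report something else, mostly with a low value. They report only what shows in the picture. A call takes as long as a camera call. They do not tell look-alikes from the thing itself.
- vision.silhouettes(camera, name): "mask" (480x640 bool, what is visible of it) and "extent" ([centre column, centre row, width, height] in pixels, round what is visible of it).
The state is a dict: "clock": time; "qpos": joint angles; "joint_vel": joint speeds; "effort": joint torques, N m; "eef_pos": TCP position; "orientation": TCP orientation; "force": force on the tool from outside, world axes, zero at the start; "wrist_torque": the same for the moment, N m; "opening": finger opening in m; "finger_force": force on a finger pad.
Only numpy, scipy, OpenCV 4.12 (cv2) and the standard library are available. Lean on these libraries where they do the work, as an engineer would, in place of code of your own. Each camera call takes 0.05 s, during which the arm holds its last target. There are 200 camera calls.

## Working session

There is one attempt and no reset: what is moved stays moved. The work goes in short steps, Python scripts to look and compute and a tool call to move; the robot and the scene stay as the last step left them, time stands still between calls to the robot, and variables do not carry over. Pictures are saved under pics/ and viewed, at most 10 in all, crops included, and the job is handed in when it is done.

Besides the shell and the picture viewer there is one more tool, called after ">>>" by a JSON object that holds its "fn" and its "kwargs", one argument or row to a line. apply_moves: Moves the arm, as the interface text tells. Its arguments: {"type":"object","properties":{"steps":{"type":"array","items":{"type":"array","items":{"type":"number"}}},"squeeze":{"type":"number"}},"required":["steps"]}

```bash
mkdir -p pics; ls; cat > h.py <<'E'
import numpy as np, cv2
from station import ctrl, vision
def cap(n):
    c=vision.capture(n); return c
def save(img,name): cv2.imwrite('pics/'+name,cv2.cvtColor(img,cv2.COLOR_RGB2BGR))
def cloud(c):
    K=c['intrinsics']; z=c['range_z']; v,u=np.mgrid[0:480,0:640]
    P=np.stack([(u-K[0,2])*z/K[0,0],(v-K[1,2])*z/K[1,1],z],-1)
    W=(P-c['t'])@c['R']; W[z==0]=np.nan
    return W
def pix(c,X):
    p=c['R']@np.array(X)+c['t']; p=c['intrinsics']@p; return p[:2]/p[2]
E
python3 - <<'E'
from h import *
s=ctrl.get_state(); print({k:np.round(v,3) for k,v in s.items()})
for n in ['top','scene']:
    c=cap(n); save(c['frame'],n+'0.png'); np.savez(n+'0.npz',**c); W=cloud(c)
    print(n,np.round(-c['R'].T@c['t'],3), c['intrinsics'][0,0])
    for o in ['housing','cover','charger','battery','screwdriver','loupe','thread_spool','clear_box']:
        for d in vision.silhouettes(n,o):
            m=d['mask']; print(o,round(d['score'],2),np.round(d['extent']),np.round(np.nanmedian(W[m],0),3), np.round(np.nanpercentile(W[m][:,2],95),3))
E
```

```text
pics
{'clock': np.float64(0.0), 'qpos': array([ 0.953,  0.207,  1.543,  0.   ,  1.393, -0.151]), 'joint_vel': array([-0.   ,  0.001, -0.001,  0.   ,  0.001,  0.001]), 'effort': array([-0.0000e+00, -3.8304e+01, -2.9159e+01, -0.0000e+00,  1.1000e-02,
       -0.0000e+00]), 'eef_pos': array([0.259, 0.513, 0.247]), 'orientation': array([-0.   ,  0.232,  0.973, -0.001]), 'force': array([-0.292,  0.782, -0.353]), 'wrist_torque': array([-0.024,  0.056, -0.033]), 'finger_force': np.float64(0.0), 'opening': np.float64(0.085)}
top [ 0.322 -0.02   1.166] 462.3411153395123
housing 0.84 [332. 256.  41.  68.] [ 0.495 -0.015  0.016] 0.069
cover 0.86 [204. 317.  53.  64.] [0.339 0.303 0.008] 0.012
cover 0.81 [224. 241.  51.  64.] [0.535 0.266 0.008] 0.012
charger 0.86 [441. 243.  40.  42.] [ 0.518 -0.278  0.02 ] 0.047
battery 0.84 [443. 301.  28.  31.] [ 0.38  -0.29   0.014] 0.018
battery 0.79 [445. 237.  24.  15.] [ 0.535 -0.287  0.071] 0.084
battery 0.79 [388. 246.  31.  28.] [ 0.517 -0.162  0.014] 0.018
screwdriver 0.6 [356. 316.  49.  19.] [ 0.341 -0.047  0.015] 0.02
loupe 0.59 [288. 310.  11.  1
[... 201 characters left out ...]
1787533
housing 0.88 [311. 268.  74.  69.] [ 0.485 -0.016  0.042] 0.068
cover 0.8 [151. 265.  77.  44.] [0.336 0.302 0.008] 0.01
cover 0.78 [223. 221.  69.  35.] [0.53  0.264 0.008] 0.011
charger 0.62 [444. 311.  42.  47.] [ 0.509 -0.294  0.019] 0.046
battery 0.88 [446. 293.  27.  30.] [ 0.532 -0.289  0.064] 0.082
battery 0.85 [415. 372.  33.  36.] [ 0.373 -0.294  0.014] 0.016
battery 0.74 [378. 296.  36.  30.] [ 0.511 -0.163  0.014] 0.016
screwdriver 0.59 [315. 331.  92.  25.] [ 0.341 -0.061  0.012] 0.018
loupe 0.62 [236. 294.  18.  16.] [0.353 0.09  0.017] 0.026
thread_spool 0.5 [303. 194.  10.  21.] [0.702 0.139 0.025] 0.04
clear_box 0.89 [368. 223.  44.  32.] [ 0.695 -0.013  0.027] 0.037
```

```bash
python3 - <<'E'
import cv2
a=cv2.imread('pics/top0.png'); cv2.imwrite('pics/a.png',cv2.resize(a[130:370,160:480],(800,600),interpolation=cv2.INTER_CUBIC))
E
```

```text
(no output)
```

View pics/a.png

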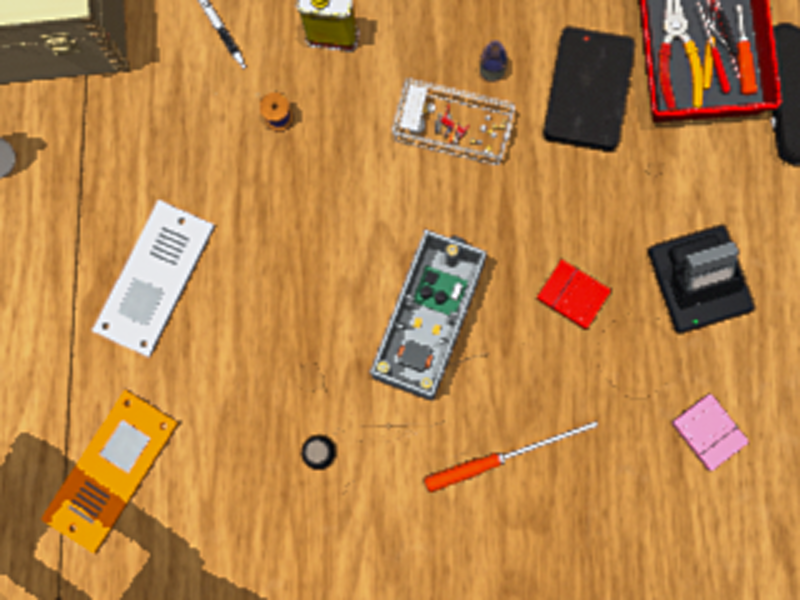

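Four lookalikes matter here. For covers, silver at top-pixel (221,241) has the dark vents at the far end and the grey label near, so it fits; the orange one at (204,317) is a decoy. For batteries, the grey pack in the charger at (445,237) fits; red (388,246) and pink (443,301) are decoys. I'll confirm with wrist crops.

```bash
cat >> h.py <<'E'
def rect(P):
    r=cv2.minAreaRect((P[:,:2]*1000).astype(np.float32)); (c,(w,h),a)=r
    if w<h: a+=90; w,h=h,w
    return np.round(c,1),round(w,1),round(h,1),round((a+90)%180-90,1)
def R_of(q):
    from scipy.spatial.transform import Rotation as Ro
    return Ro.from_quat([q[1],q[2],q[3],q[0]]).as_matrix()
E
python3 - <<'E'
from h import *
s=ctrl.get_state(); print(R_of(s['orientation']).round(3))
c=np.load('top0.npz'); W=cloud(c)
def box(x0,x1,y0,y1,z0,z1):
    return W[(W[...,0]>x0)&(W[...,0]<x1)&(W[...,1]>y0)&(W[...,1]<y1)&(W[...,2]>z0)&(W[...,2]<z1)]
print('cover',rect(box(.44,.63,.19,.34,.005,.02)))
print('housing rim',rect(box(.39,.6,-.1,.07,.06,.08)))
print('charger base',rect(box(.45,.6,-.36,-.22,.005,.03)))
print('charger bat',rect(box(.45,.6,-.36,-.22,.06,.1)))
w=cap('wrist'); K=w['intrinsics']; print(K[0,0],K[:2,2], 'cam pos rel',np.round(R_of(s['orientation']).T@(-w['R'].T@w['t']-s['eef_pos']),3),'\n',np.round(w['R']@R_of(s['orientation']),3))
E
```

```text
[[-0.893  0.451  0.   ]
 [ 0.451  0.893  0.   ]
 [ 0.     0.    -1.   ]]
cover (array([533.2, 267.4]), 184.9, 142.9, -0.1)
housing rim (array([491.3, -15.2]), 150.1, 64.1, -20.8)
charger base (array([ 522.6, -287.5]), 141.4, 131.9, 1.9)
charger bat (array([ 539.8, -286.9]), 47.7, 21.5, -72.7)
424.1033119899456 [321.70609495 235.0367204 ] cam pos rel [ 0.072 -0.    -0.126] 
 [[-0.001  1.    -0.001]
 [-0.958 -0.001 -0.286]
 [-0.286  0.     0.958]]
```

>>> {"fn": "apply_moves", "kwargs": {
  "steps": [
    [-0.4,-0.1,0,0,85],
    [-0.8,-0.25,0,0,85],
    [-1,-0.5,0,0,85],
    [-1,-0.6,0,0,85],
    [-1,-0.6,0,0,85]
  ]
}}

```text
clock: 1.58
eef_pos: [0.3521, 0.365, 0.2484]
orientation: [-0.0, 0.232, 0.973, 0.0]
force: [0.2, 0.8, -0.2]
opening: 0.0851
finger_force: 0.0
```

>>> {"fn": "apply_moves", "kwargs": {
  "steps": [
    [-0.4,0,0,0,85],
    [-0.8,0,0,0,85],
    [-1,0,0,0,85],
    [-1,0,0,0,85],
    [-1,0,0,0,85]
  ]
}}

```text
clock: 2.2
eef_pos: [0.4855, 0.299, 0.248]
orientation: [-0.001, 0.231, 0.973, 0.0]
force: [-0.6, 0.3, 0.3]
opening: 0.0849
finger_force: 0.0
```

```bash
cat >> h.py <<'E'
def sel(W,cx,cy,r,z0,z1):
    return W[(np.hypot(W[...,0]-cx,W[...,1]-cy)<r)&(W[...,2]>z0)&(W[...,2]<z1)]
E
python3 - <<'E'
from h import *
s=ctrl.get_state(); print(s['clock'],s['eef_pos'].round(4),s['qpos'].round(2))
c=cap('wrist'); np.savez('w1.npz',**c); W=cloud(c); save(c['frame'],'w1.png')
print('cover',rect(sel(W,.533,.267,.1,.0055,.02)), np.median(sel(W,.533,.267,.05,0,.02)[:,2]))
for d in vision.silhouettes('wrist','cover'):
    m=d['mask']; P=W[m]; P=P[np.isfinite(P[:,0])]; print(round(d['score'],2),d['extent'],rect(P[P[:,2]>.005]))
for d in vision.silhouettes('wrist','hole0')[:3]: print('h',round(d['score'],2),d['extent'])
E
```

```text
2.2 [0.4855 0.299  0.248 ] [ 0.4   0.2   1.55  0.    1.39 -0.71]
cover (array([536.4, 266.8]), 151.2, 64.2, -24.6) 0.008217505307128632
0.91 [243.9, 68.5, 85.7, 128.9] (array([362.5, 289.8]), 99.4, 64.5, -31.4)
0.82 [312.9, 256.8, 77.9, 161.1] (array([536.4, 266.8]), 151.2, 64.2, -24.6)
0.26 [43.1, 333.9, 82.0, 130.1] (array([448.6,  85.5]), 314.0, 123.3, -69.1)
h 0.84 [243.4, 64.7, 86.7, 129.3]
h 0.69 [317.6, 253.9, 78.5, 153.1]
```

View pics/w1.png

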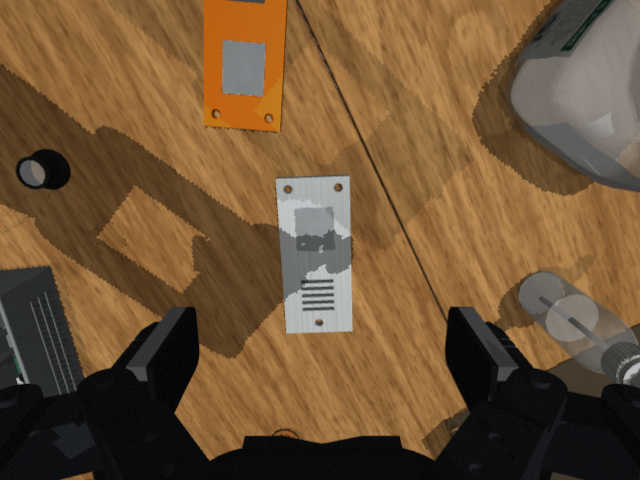

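The picture shows the silver cover at pixels (315,255): grey label plus two holes at its near end, vents and a single hole at the far end. It is the one meant, and the orange one above it at (245,65) is the decoy. Next, the housing and charger.

>>> {"fn": "apply_moves", "kwargs": {
  "steps": [
    [-0.15,-0.35,0,0,85],
    [-0.3,-0.7,0,0,85],
    [-0.47,-1,0,0,85]
  ]
}}

```text
clock: 2.72
eef_pos: [0.4807, 0.1314, 0.2485]
orientation: [0.0, 0.231, 0.973, 0.0]
force: [0.6, 0.5, 0.1]
opening: 0.0855
finger_force: 0.0
```

>>> {"fn": "apply_moves", "kwargs": {
  "steps": [
    [-0.15,-0.35,0,0.1,85],
    [-0.3,-0.65,0,0.22,85],
    [-0.42,-0.9,0,0.33,85],
    [-0.42,-0.9,0,0.44,85],
    [-0.42,-0.9,0,0.51,85],
    [-0.42,-0.9,0,0.51,85]
  ]
}}

```text
clock: 3.48
eef_pos: [0.4768, -0.0163, 0.2485]
orientation: [0.0, 0.592, 0.806, 0.0]
force: [-0.2, 0.1, -1.1]
opening: 0.0846
finger_force: 0.0
```

```bash
python3 - <<'E'
from h import *
s=ctrl.get_state(); print(s['clock'],s['eef_pos'].round(4),s['qpos'].round(2)); print(R_of(s['orientation']).round(3))
c=cap('wrist'); np.savez('w2.npz',**c); W=cloud(c); save(c['frame'],'w2.png')
P=sel(W,.491,-.015,.1,.06,.08); print('housing',rect(P),np.median(P[:,2]),P.shape)
P=sel(W,.52,-.28,.08,.06,.1); print('bat',rect(P) if len(P)>5 else 0)
E
```

```text
3.475 [ 0.4768 -0.0163  0.2485] [-0.22 -0.01  1.77  0.    1.37 -0.52]
[[-0.299  0.954  0.   ]
 [ 0.954  0.299  0.   ]
 [-0.     0.    -1.   ]]
housing (array([490.2, -15.4]), 150.1, 64.5, -20.9) 0.0676762427027013 (4327, 3)
bat 0
```

View pics/w2.png

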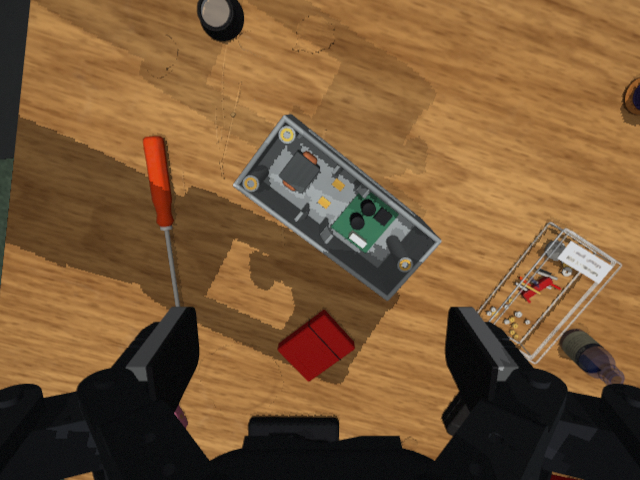

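The picture shows the housing at (340,205): two brass threads at its near end (287,134) and (251,184), one at the far end (405,265), with the bay ribs mid-way. Next is the charger.

>>> {"fn": "apply_moves", "kwargs": {
  "steps": [
    [-0.4,0,0,0,50],
    [-0.8,-0.1,0,0,50],
    [-1,-0.18,0,0,50]
  ]
}}

```text
clock: 3.9
eef_pos: [0.4963, -0.1702, 0.2485]
orientation: [0.001, 0.592, 0.806, -0.0]
force: [0.2, 0.5, -0.2]
opening: 0.0501
finger_force: 0.0
```

>>> {"fn": "apply_moves", "kwargs": {
  "steps": [
    [-0.3,0,0,0,50],
    [-0.56,0,0,0,50],
    [-0.56,0,0,0,50],
    [-0.56,0,0,0,50]
  ]
}}

```text
clock: 4.4
eef_pos: [0.5208, -0.2474, 0.248]
orientation: [-0.001, 0.592, 0.806, 0.0]
force: [-0.0, -0.0, -0.7]
opening: 0.0499
finger_force: 0.0
```

```bash
python3 - <<'E'
from h import *
s=ctrl.get_state(); print(s['clock'],s['eef_pos'].round(4),s['qpos'].round(2)); print(R_of(s['orientation']).round(3))
c=cap('wrist'); np.savez('w3.npz',**c); W=cloud(c); save(c['frame'],'w3.png')
P=sel(W,.52,-.28,.08,.062,.1); print('bat',rect(P),P.shape)
P=sel(W,.52,-.28,.08,.004,.03); print('base',rect(P),P.shape)
for d in vision.silhouettes('wrist','battery'):
    m=d['mask']; P=W[m]; P=P[np.isfinite(P[:,0])]; 
    print(round(d['score'],2),np.round(d['extent']),np.median(P,0).round(3),P[:,2].max().round(4))
    if abs(np.median(P,0)[1]+.287)<.04 and P[:,2].max()>.05:
        for z0,z1 in [(.055,.065),(.065,.073),(.073,.079),(.079,.09)]:
            Q=P[(P[:,2]>z0)&(P[:,2]<z1)]
            if len(Q)>5:print(z0,len(Q),rect(Q))
# along charger x profile through centre
a=np.radians(17.3);ex=np.array([np.cos(a),np.sin(a)]);ey=np.array([-ex[1],ex[0]])
D=W[...,:2]-np.array([.5226,-.2875]); u=D@ex; v=D@ey
m=(abs(v)<.012)&(abs(u)<.06)
for k in range(-50,56,3):
    q=W[...,2][m&(abs(u*1000-k)<1.5)]
    if len(q):print(k,np.round(np.percentile(q,[10,50,90])*1000,0),end='; ')
E
```

```text
4.4 [ 0.5208 -0.2474  0.248 ] [-0.59  0.21  1.54  0.    1.39 -0.9 ]
[[-0.299  0.954 -0.001]
 [ 0.954  0.299  0.001]
 [ 0.001 -0.    -1.   ]]
bat (array([ 539.3, -287.3]), 48.6, 20.2, -72.9) (1697, 3)
base (array([ 531.6, -289.1]), 94.2, 83.0, 16.8) (4979, 3)
0.98 [151. 197.  94.  72.] [ 0.38  -0.29   0.014] 0.0168
0.96 [326. 263.  37.  74.] [ 0.534 -0.285  0.076] 0.0847
0.055 325 (array([ 528.9, -288.5]), 49.3, 15.5, -88.6)
0.065 272 (array([ 532.2, -287.9]), 49.8, 14.5, -88.1)
0.073 340 (array([ 541.1, -286.4]), 47.4, 16.3, -72.7)
0.079 954 (array([ 542.1, -286.5]), 47.9, 13.8, -74.1)
0.67 [348.  93.  96.  94.] [ 0.517 -0.161  0.014] 0.0176
-50 [-1.  0.  1.]; -47 [-1. -0.  1.]; -44 [-1. -0.  1.]; -41 [-1.  0.  1.]; -38 [14. 16. 17.]; -35 [16. 17. 18.]; -32 [17. 18. 19.]; -29 [17. 18. 18.]; -26 [17. 18. 18.]; -23 [17. 18. 19.]; -20 [17. 18. 18.]; -17 [17. 19. 21.]; -14 [22. 26. 29.]; -11 [31. 34. 37.]; -8 [39. 43. 45.]; -5 [44. 45. 46.]; -2 [39. 42. 44.]; 1 [46. 49. 51.]; 4 [53. 57. 59.]; 7 [62. 65. 68.]; 10 [70. 74. 77.]; 13 [78. 81. 83.]; 16 [81. 82. 83.]; 19 [80. 81. 82.]; 22 [79. 80. 81.]; 25 [78. 79. 80.]; 28 [34. 35. 36.]; 31 [34. 35. 36.]; 34 [34. 35. 36.]; 37 [34. 35. 36.]; 40 [34. 35. 36.]; 43 [33. 34. 35.]; 46 [17. 18. 31.]; 49 [17. 18. 19.]; 52 [16. 17. 18.]; 55 [13. 15. 16.];
```

View pics/w3.png

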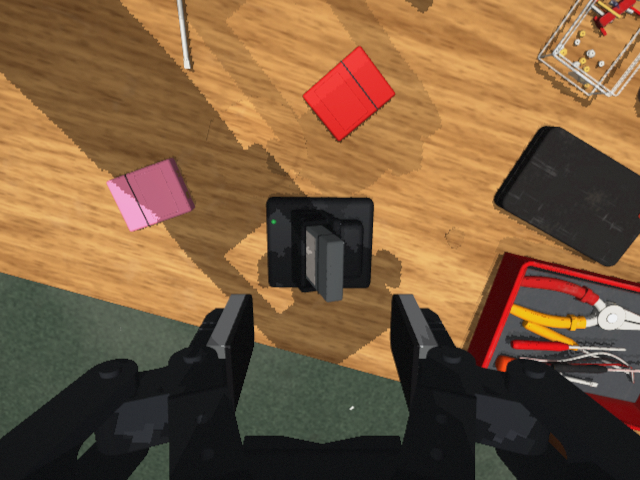

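The picture shows the grey pack in the charger at (325,262), with red (350,93) and pink (150,195) lying flat as decoys. So the grey pack in the charger is confirmed. Going in.

>>> {"fn": "apply_moves", "kwargs": {
  "steps": [
    [-0.29,0.04,0.2,0,50],
    [-0.29,0.04,0.55,0,50],
    [-0.29,0.04,0.8,0,50],
    [-0.29,0.04,0.8,0,50]
  ],
  "squeeze": 30
}}

```text
clock: 5.0
eef_pos: [0.5369, -0.2851, 0.1245]
orientation: [-0.005, 0.592, 0.806, 0.0]
force: [-0.9, -0.3, -0.5]
opening: 0.05
finger_force: 0.0
```

>>> {"fn": "apply_moves", "kwargs": {
  "steps": [
    [0,0,0.16,0,50],
    [0,0,0.32,0,50],
    [0,0,0.32,0,36],
    [0,0,0.32,0,26],
    [0,0,0.32,0,10],
    [0,0,0.32,0,10],
    [0,0,0.32,0,10]
  ],
  "squeeze": 30
}}

```text
clock: 5.88
eef_pos: [0.5408, -0.2891, 0.0831]
orientation: [0.002, 0.593, 0.805, -0.0]
force: [-1.4, -0.0, 5.9]
opening: 0.017
finger_force: 27.8
```

```bash
python3 - <<'E'
from h import *
s=ctrl.get_state(); print({k:np.round(v,3) for k,v in s.items()})
c=cap('scene'); f=c['frame'][240:360,370:530]
w=cap('wrist')['frame']
save(np.hstack([cv2.resize(f,(440,330)),cv2.resize(w[150:480,150:500],(350,330))]),'g1.png')
E
```

```text
{'clock': np.float64(5.875), 'qpos': array([-0.632,  0.46 ,  1.577, -0.   ,  1.102, -0.934]), 'joint_vel': array([-0.001, -0.   , -0.   , -0.   , -0.001, -0.   ]), 'effort': array([-3.0000e-03, -4.1214e+01, -2.3451e+01,  1.8800e-01, -6.3500e-01,
       -1.5000e-02]), 'eef_pos': array([ 0.541, -0.289,  0.083]), 'orientation': array([ 0.002,  0.593,  0.805, -0.   ]), 'force': array([-1.355, -0.023,  5.893]), 'wrist_torque': array([ 0.039,  0.399, -0.019]), 'finger_force': np.float64(27.789), 'opening': np.float64(0.017)}
```

View pics/g1.png

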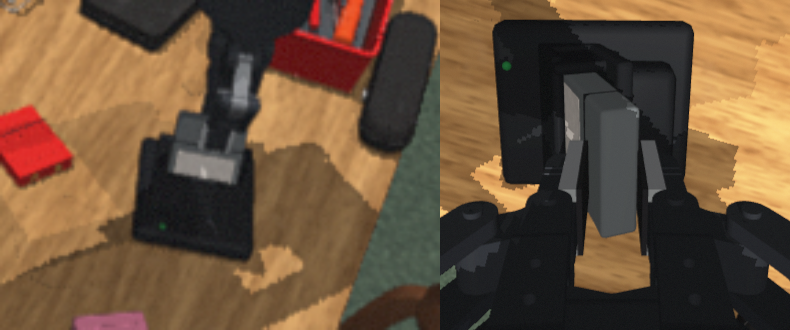

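The crop shows both fingers straddling the grey pack's top at right-crop (610,110); opening is 17 mm with a firm grip. Drawing it out along its axis.

>>> {"fn": "apply_moves", "kwargs": {
  "steps": [
    [0,0.02,-0.06,0,8],
    [0,0.04,-0.12,0,8],
    [0,0.065,-0.18,0,8],
    [0,0.085,-0.24,0,8],
    [0,0.11,-0.3,0,8],
    [0,0.12,-0.35,0,8],
    [0,0.12,-0.42,0,8],
    [0,0.12,-0.5,0,8],
    [0,0.12,-0.6,0,8],
    [0,0.12,-0.6,0,8]
  ],
  "squeeze": 30
}}

```text
clock: 7.22
eef_pos: [0.558, -0.2837, 0.1728]
orientation: [0.002, 0.593, 0.805, 0.0]
force: [0.1, 0.2, -1.3]
opening: 0.0126
finger_force: 38.4
```

```bash
python3 - <<'E'
from h import *
s=ctrl.get_state(); print(s['force'],s['opening'],s['eef_pos'])
c=cap('scene'); f=c['frame'][200:350,350:550]
cw=cap('wrist');w=cw['frame']; np.savez('w4.npz',**cw)
save(np.hstack([cv2.resize(f,(440,330)),cv2.resize(w[150:480,150:500],(350,330))]),'g2.png')
E
```

```text
[ 0.12607635  0.20223535 -1.3216345 ] 0.012578641546405665 [ 0.55800507 -0.28366011  0.17277917]
```

View pics/g2.png

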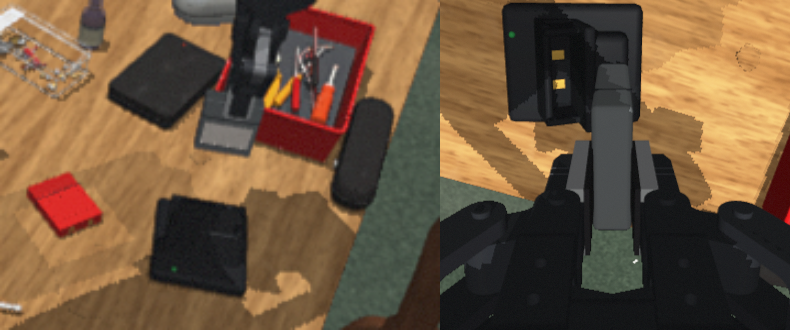

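The pack is out of the charger (right crop (612,165)), apparently flush with the pads. Measuring its pose in the hand.

```bash
python3 - <<'E'
from h import *
s=ctrl.get_state(); R=R_of(s['orientation'])
for n in ['wrist','scene']:
    c=cap(n); W=cloud(c)
    for d in vision.silhouettes(n,'battery'):
        P=W[d['mask']]; P=P[np.isfinite(P[:,0])]; T=(P-s['eef_pos'])@R*1000
        md=np.median(T,0)
        if np.linalg.norm(md)>60: continue
        print(n,round(d['score'],2),len(T),'pct2',np.percentile(T,2,axis=0).round(1),'pct98',np.percentile(T,98,axis=0).round(1))
        if n=='wrist':
            t=T[T[:,2]<np.percentile(T[:,2],2)+6]; print('top',len(t),rect(t),np.percentile(t,[2,50,98],axis=0).round(1))
            A=np.c_[t[:,:2],np.ones(len(t))]; print('topplane',np.linalg.lstsq(A,t[:,2],rcond=None)[0].round(3))
            f=T[(T[:,2]>0)]; print('face lower',len(f))
            if len(f)>20:
                for a in range(-10,60,8):
                    g=T[(T[:,2]>a)&(T[:,2]<a+8)]
                    if len(g)>5: print(a,np.percentile(g[:,:2],[3,50,97],axis=0).round(1).tolist())
        else:
            for a in range(-20,60,8):
                g=T[(T[:,2]>a)&(T[:,2]<a+8)]
                if len(g)>5: print(a,len(g),np.percentile(g[:,:2],[3,50,97],axis=0).round(1).tolist())
E
```

```text
wrist 0.67 6255 pct2 [-20.   -6.3   4.2] pct98 [26.1  6.7 55.4]
top 4952 (array([1954.5,   25.1]), 48370.1, 13985.6, 0.5) [[-20.2  -6.3   4.1]
 [  5.4  -0.    5.4]
 [ 25.7   6.5   7.8]]
topplane [ 0.01  -0.01   5.424]
face lower 6255
-2 [[-19.3, -5.8], [4.5, 0.3], [24.2, 6.1]]
6 [[-20.7, -6.7], [15.6, -0.7], [26.0, 6.8]]
14 [[24.6, -6.1], [25.8, 0.3], [26.2, 6.7]]
22 [[24.6, -6.3], [25.8, 0.3], [26.1, 7.3]]
30 [[25.0, -5.6], [25.8, 0.8], [26.1, 6.8]]
38 [[25.1, -5.4], [25.8, 0.4], [26.2, 7.0]]
46 [[25.1, -5.7], [25.9, 0.8], [26.1, 6.8]]
54 [[24.4, -5.7], [25.9, 0.8], [26.2, 7.1]]
scene 0.68 607 pct2 [-20.8  -9.2   4.9] pct98 [26.   4.4 64.7]
4 93 [[-20.9, -9.1], [13.3, -4.3], [24.9, 4.7]]
12 51 [[-20.5, -9.2], [12.9, -6.7], [26.1, -0.4]]
20 71 [[-20.2, -9.1], [7.8, -6.8], [26.0, -4.2]]
28 87 [[-19.6, -9.2], [3.0, -7.0], [25.1, -4.1]]
36 83 [[-18.6, -8.8], [3.5, -6.8], [25.9, -3.7]]
44 87 [[-19.7, -9.1], [1.6, -6.6], [25.5, -4.4]]
52 81 [[-19.2, -8.7], [4.9, -6.7], [26.1, -3.9]]
```

>>> {"fn": "apply_moves", "kwargs": {
  "steps": [
    [0.2,0.01,0,0,8],
    [0.5,0.02,0,0,8],
    [0.8,0.03,0,0,8],
    [0.93,0.03,0,0,8],
    [0.93,0.03,0,0,8]
  ],
  "squeeze": 60
}}

```text
clock: 8.15
eef_pos: [0.5194, -0.1475, 0.1701]
orientation: [0.0, 0.592, 0.806, -0.0]
force: [0.8, -0.1, -1.4]
opening: 0.0121
finger_force: 64.1
```

>>> {"fn": "apply_moves", "kwargs": {
  "steps": [
    [0.2,0,0,0.1,8],
    [0.5,0.01,0,0.2,8],
    [0.8,0.03,0,0.3,8],
    [0.92,0.03,0,0.4,8],
    [0.92,0.03,0,0.424,8],
    [0.92,0.03,0,0.424,8],
    [0.92,0.03,0,0.424,8]
  ]
}}

```text
clock: 9.02
eef_pos: [0.4836, -0.0162, 0.1705]
orientation: [0.0, 0.824, 0.567, 0.0]
force: [-0.1, 0.0, -1.1]
opening: 0.0119
finger_force: 64.2
```

```bash
cat > m.py <<'E'
from h import *
s=ctrl.get_state(); R=R_of(s['orientation']); print(s['clock'],s['eef_pos'].round(4),s['opening'],np.degrees(np.arctan2(R[1,1],R[0,1])).round(2),'tilt',R[2].round(4))
c=cap('wrist'); W=cloud(c)
P=sel(W,.4905,-.0153,.1,.06,.074); print('housing',rect(P),len(P))
for d in vision.silhouettes('wrist','battery'):
    P=W[d['mask']]; P=P[np.isfinite(P[:,0])]; T=(P-s['eef_pos'])@R*1000
    if np.linalg.norm(np.median(T,0))>60: continue
    t=P[P[:,2]>np.percentile(P[:,2],98)-.004]; print('battop',rect(t),np.median(t[:,2]))
a=np.radians(-20.9);ex=np.array([np.cos(a),np.sin(a)]);ey=np.array([-ex[1],ex[0]])
tgt=np.array([.4905,-.0153])-.006*ex; e=tgt-(s['eef_pos'][:2]+.002*R[:2,0])
print('need in tool axes units',(R[:2,:2].T@e/.15).round(3))
E
python3 m.py
```

```text
9.025 [ 0.4836 -0.0162  0.1705] 0.011929305588227844 -20.9 tilt [-2.e-04  8.e-04 -1.e+00]
housing (array([490.1, -14.9]), 150.3, 64.2, -20.8) 7818
battop (array([484.8, -14.2]), 48.7, 14.0, 68.9) 0.16506564663104878
need in tool axes units [0.009 0.001]
```

>>> {"fn": "apply_moves", "kwargs": {
  "steps": [
    [0.009,0,0.1,0,8],
    [0.009,0,0.25,0,8],
    [0.009,0,0.35,0,8],
    [0.009,0,0.42,0,8],
    [0.009,0,0.49,0,8],
    [0.009,0,0.55,0,8],
    [0.009,0,0.6,0,8],
    [0.009,0,0.62,0,8],
    [0.009,0,0.62,0,8]
  ]
}}

```text
clock: 10.25
eef_pos: [0.4834, -0.0139, 0.0772]
orientation: [-0.0, 0.823, 0.567, -0.0]
force: [1.7, -0.7, -2.0]
opening: 0.0119
finger_force: 64.1
```

>>> {"fn": "apply_moves", "kwargs": {
  "steps": [
    [0,0,0.015,0,8],
    [0,0,0.03,0,8],
    [0,0,0.035,0,8],
    [0,0,0.035,0,8]
  ]
}}

```text
clock: 10.75
eef_pos: [0.4836, -0.0139, 0.0724]
orientation: [0.0, 0.823, 0.567, 0.0]
force: [-0.9, 1.8, 1.4]
opening: 0.0116
finger_force: 64.5
```

>>> {"fn": "apply_moves", "kwargs": {
  "steps": [
    [0,0,0,0,20],
    [0,0,0,0,26],
    [0,0,0,0,30],
    [0,0,0,0,30],
    [0,0,0,0,30]
  ]
}}

```text
clock: 11.38
eef_pos: [0.4833, -0.0139, 0.072]
orientation: [0.0, 0.823, 0.567, -0.0]
force: [-0.7, -0.5, -0.3]
opening: 0.0299
finger_force: 0.0
```

```bash
python3 m.py
```

```text
11.375 [ 0.4833 -0.0139  0.072 ] 0.029918972919888688 -20.86 tilt [-0.  0. -1.]
housing (array([490., -15.]), 150.5, 65.2, -20.7) 24677
battop (array([485.6, -12.2]), 48.6, 14.0, 69.0) 0.06696710351113487
need in tool axes units [-0.005  0.008]
```

The battery's top is at 67 mm, so it is fully down and released. On to the cover.

>>> {"fn": "apply_moves", "kwargs": {
  "steps": [
    [0,0,-0.2,0,30],
    [0,0,-0.6,0,30],
    [0.1,0,-0.95,0,50],
    [0.4,-0.05,-1,0,85],
    [0.7,-0.1,-1,0,85],
    [0.94,-0.17,-1,0,85],
    [0.94,-0.17,-1,0,85]
  ]
}}

```text
clock: 12.35
eef_pos: [0.5095, 0.1291, 0.222]
orientation: [-0.0, 0.822, 0.569, 0.0]
force: [0.4, -0.2, 0.1]
opening: 0.085
finger_force: 0.0
```

>>> {"fn": "apply_moves", "kwargs": {
  "steps": [
    [0.3,0,0,-0.11,85],
    [0.6,-0.1,0,-0.22,85],
    [0.9,-0.17,0,-0.33,85],
    [0.93,-0.17,0,-0.44,85],
    [0.93,-0.17,0,-0.55,85],
    [0.93,-0.17,0,-0.66,85],
    [0.93,-0.17,0,-0.77,85],
    [0.93,-0.17,0,-0.88,85],
    [0.93,-0.17,0,-0.959,85],
    [0.93,-0.17,0,-0.959,85],
    [0.93,-0.17,0,-0.959,85]
  ]
}}

```text
clock: 13.72
eef_pos: [0.5357, 0.2657, 0.2219]
orientation: [-0.0, 0.214, 0.977, -0.0]
force: [0.2, -0.3, -0.7]
opening: 0.0851
finger_force: 0.0
```

```bash
cat > n.py <<'E'
from h import *
s=ctrl.get_state(); R=R_of(s['orientation']); print(s['clock'],s['eef_pos'].round(4),s['opening'],np.degrees(np.arctan2(R[1,1],R[0,1])).round(2),'tilt',R[2].round(4))
c=cap('wrist'); W=cloud(c); P=sel(W,.536,.267,.09,.005,.02); r=rect(P); print('cover',r,np.median(P[:,2]))
e=np.array(r[0])/1000-s['eef_pos'][:2]
print('need units',(R[:2,:2].T@e/.15).round(3),'axes',R[:2,:2].round(3).tolist())
E
python3 n.py
```

```text
13.725 [0.5357 0.2657 0.2219] 0.0851068331534325 65.31 tilt [ 1.e-04 -4.e-04 -1.e+00]
cover (array([536.4, 267. ]), 149.8, 64.2, -24.6) 0.008288742992900689
need units [-0.001  0.01 ] axes [[-0.909, 0.418], [0.418, 0.909]]
```

```bash
python3 - <<'E'
from h import *
s=ctrl.get_state(); R=R_of(s['orientation'])
c=cap('wrist'); W=cloud(c); T=(W-s['eef_pos'])@R*1000
for sg in (1,-1):
    m=(abs(T[...,0])<14)&(sg*T[...,1]>35)&(sg*T[...,1]<62)&(T[...,2]<60)&(T[...,2]>-40)
    t=T[m]; print(sg,len(t),np.percentile(t[:,2],[50,90,97,99.5]).round(1), np.percentile(abs(t[:,1]),[1,50,99]).round(1))
E
```

```text
1 5616 [-20.5  -3.9   0.5   3.1] [41.7 42.5 59.4]
-1 5610 [-20.6  -3.8   0.5   3.1] [42.4 43.2 56.7]
```

>>> {"fn": "apply_moves", "kwargs": {
  "steps": [
    [0,0.01,0.3,0,85],
    [0,0.01,0.65,0,85],
    [0,0.01,1,0,85],
    [0,0.01,1,0,85]
  ]
}}

```text
clock: 14.32
eef_pos: [0.5316, 0.2661, 0.0669]
orientation: [-0.005, 0.213, 0.977, -0.003]
force: [0.8, -0.6, 0.3]
opening: 0.0849
finger_force: 0.0
```

>>> {"fn": "apply_moves", "kwargs": {
  "steps": [
    [0,0,0.15,0,85],
    [0,0,0.3,0,80],
    [0,0,0.36,0,72],
    [0,0,0.36,0,68],
    [0,0,0.36,0,68],
    [0,0,0.36,0,68]
  ]
}}

```text
clock: 15.08
eef_pos: [0.5371, 0.268, 0.0193]
orientation: [0.001, 0.213, 0.977, 0.001]
force: [-0.1, 0.1, 0.8]
opening: 0.0682
finger_force: 0.0
```

```bash
python3 n.py; python3 - <<'E'
from h import *
s=ctrl.get_state(); R=R_of(s['orientation'])
c=cap('wrist'); W=cloud(c); T=(W-s['eef_pos'])@R*1000
for sg in (1,-1):
    m=(abs(T[...,0])<14)&(sg*T[...,1]>33)&(sg*T[...,1]<62)&(W[...,2]>0.0015)&(T[...,2]>-40)
    t=T[m]; print(sg,len(t),np.percentile(t[:,2],[50,90,97,99.5]).round(1), np.percentile(abs(t[:,1]),[1,50,99]).round(1))
E
```

```text
15.075 [0.5371 0.268  0.0193] 0.06815585235323211 65.45 tilt [-0.0016  0.0015 -1.    ]
cover (array([527.2, 272.2]), 132.5, 94.1, -22.0) 0.008250728453049642
need units [ 0.072 -0.002] axes [[-0.91, 0.416], [0.416, 0.91]]
1 6339 [-21.6  -0.6   5.    8.8] [33.3 36.5 58.8]
-1 6361 [-21.4  -0.2   5.6  10.8] [34.  37.2 59.4]
```

>>> {"fn": "apply_moves", "kwargs": {
  "steps": [
    [0,-0.005,0.03,0,68],
    [0,-0.005,0.048,0,68],
    [0,-0.005,0.048,0,66],
    [0,-0.005,0.048,0,58],
    [0,-0.005,0.048,0,58],
    [0,-0.005,0.048,0,58],
    [0,-0.005,0.048,0,58]
  ],
  "squeeze": 90
}}

```text
clock: 16.05
eef_pos: [0.5367, 0.2673, 0.012]
orientation: [0.001, 0.213, 0.977, 0.0]
force: [-1.2, 0.1, 6.8]
opening: 0.0611
finger_force: 100.9
```

>>> {"fn": "apply_moves", "kwargs": {
  "steps": [
    [0,0,-0.05,0,58],
    [0,0,-0.15,0,58],
    [0,0,-0.35,0,58],
    [0,0,-0.6,0,58],
    [0,0,-0.9,0,58],
    [0,0,-1,0,58],
    [0,0,-1,0,58],
    [0,0,-1,0,58]
  ],
  "squeeze": 100
}}

```text
clock: 17.05
eef_pos: [0.5343, 0.2665, 0.1585]
orientation: [-0.002, 0.213, 0.977, -0.001]
force: [0.0, -0.6, -2.2]
opening: 0.0607
finger_force: 108.4
```

```bash
cat > k.py <<'E'
from h import *
s=ctrl.get_state(); R=R_of(s['orientation']); print(s['clock'],s['eef_pos'].round(4),s['opening'],s['finger_force'],np.degrees(np.arctan2(R[1,1],R[0,1])).round(2))
def plate(c,n):
    W=cloud(c); best=None
    for d in vision.silhouettes(n,'cover'):
        P=W[d['mask']]; P=P[np.isfinite(P[:,0])]; T=(P-s['eef_pos'])@R*1000
        T=T[(abs(T[:,2])<25)&(abs(T[:,1])<36)&(abs(T[:,0])<95)]
        if len(T)<150: continue
        A=np.c_[T[:,:2],np.ones(len(T))]; p=np.linalg.lstsq(A,T[:,2],rcond=None)[0]
        for _ in range(3):
            k=abs(A@p-T[:,2])<2; p=np.linalg.lstsq(A[k],T[k,2],rcond=None)[0]
        T=T[k]; x=T[:,0]
        print(n,round(d['score'],2),len(T),'plane',p.round(3),'rect tool',rect(T/1000),'xrange',x.min().round(1),x.max().round(1),'y',T[:,1].min().round(1),T[:,1].max().round(1))
        # world rect
        print('  world',rect((T/1000)@R.T+s['eef_pos']))
if __name__=='__main__':
    for n in ['wrist','top','scene']:
        c=cap(n); plate(c,n)
        save(c['frame'],'k_%s_%d.png'%(n,round(s['clock']*100)))
E
python3 k.py
```

```text
17.05 [0.5343 0.2665 0.1585] 0.060654009021826126 108.44051241874695 65.45
wrist 0.57 64949 plane [ 1.0e-03 -0.0e+00  3.9e+00] rect tool (array([12.2, -0.3]), 126.0, 64.6, -0.1) xrange -50.9 75.2 y -32.7 31.9
  world (array([523. , 271.3]), 126.0, 64.6, -24.4)
top 0.56 425 plane [-2.e-03  2.e-03  4.e+00] rect tool (array([-16.1,  -2.4]), 117.9, 64.0, -1.9) xrange -74.9 42.0 y -33.3 31.5
  world (array([547.9, 257.6]), 117.9, 64.0, -22.6)
scene 0.72 793 plane [ 0.004 -0.005  3.534] rect tool (array([-0.3, -0.8]), 152.0, 68.6, -0.2) xrange -76.3 75.6 y -35.3 33.7
  world (array([534.2, 265.6]), 152.0, 68.6, -24.4)
```

>>> {"fn": "apply_moves", "kwargs": {
  "steps": [
    [-0.05,-0.15,0,0,58],
    [-0.12,-0.4,0,0,58],
    [-0.2,-0.7,0,0,58],
    [-0.25,-0.92,0,0,58],
    [-0.25,-0.92,0,0,58]
  ]
}}

```text
clock: 17.98
eef_pos: [0.5119, 0.123, 0.1607]
orientation: [-0.0, 0.215, 0.977, -0.001]
force: [0.1, -0.5, -1.6]
opening: 0.0606
finger_force: 108.5
```

>>> {"fn": "apply_moves", "kwargs": {
  "steps": [
    [-0.05,-0.2,0,-0.01,58],
    [-0.12,-0.45,0,-0.02,58],
    [-0.2,-0.7,0,-0.03,58],
    [-0.26,-0.86,0,-0.042,58],
    [-0.26,-0.91,0,-0.042,58],
    [-0.26,-0.91,0,-0.042,58],
    [-0.26,-0.91,0,-0.042,58]
  ]
}}

```text
clock: 18.85
eef_pos: [0.4914, -0.0134, 0.1608]
orientation: [-0.0, 0.18, 0.984, 0.0]
force: [0.0, -0.9, -1.5]
opening: 0.0606
finger_force: 108.7
```

```bash
python3 k.py; python3 - <<'E'
from h import *
s=ctrl.get_state();R=R_of(s['orientation']); off=R[:2,:2]@np.array([.0002,-.0004])
e=np.array([.4901,-.0151])-s['eef_pos'][:2]-off; print('need',(R[:2,:2].T@e/.15).round(3), 'z',(s['eef_pos'][2]-.091)/.15)
E
```

```text
18.85 [ 0.4914 -0.0134  0.1608] 0.060557450301656324 108.65200638771057 69.28
wrist 0.66 64677 plane [ 1.000e-03 -0.000e+00  3.854e+00] rect tool (array([12.4, -0.4]), 125.6, 64.5, 0.1) xrange -50.5 75.2 y -32.6 31.9
  world (array([479.7,  -9.5]), 125.6, 64.5, -20.8)
scene 0.64 1083 plane [-2.000e-03 -2.000e-03  3.897e+00] rect tool (array([-0.3, -1.2]), 152.1, 66.2, 0.1) xrange -76.3 75.9 y -34.2 32.0
  world (array([491.2, -14.6]), 152.1, 66.2, -20.8)
need [ 0.004 -0.008] z 0.46546257139414426
```

>>> {"fn": "apply_moves", "kwargs": {
  "steps": [
    [0.004,-0.008,0.1,0,58],
    [0.004,-0.008,0.22,0,58],
    [0.004,-0.008,0.32,0,58],
    [0.004,-0.008,0.4,0,58],
    [0.004,-0.008,0.44,0,58],
    [0.004,-0.008,0.46,0,58],
    [0.004,-0.008,0.46,0,58],
    [0.004,-0.008,0.46,0,58],
    [0.004,-0.008,0.46,0,58]
  ]
}}

```text
clock: 20.27
eef_pos: [0.4908, -0.0154, 0.0923]
orientation: [0.001, 0.18, 0.984, -0.0]
force: [-0.6, -0.6, -2.2]
opening: 0.0605
finger_force: 108.6
```

```bash
python3 k.py; python3 - <<'E'
from h import *
s=ctrl.get_state();R=R_of(s['orientation']); off=R[:2,:2]@np.array([.0002,-.0004])
e=np.array([.4901,-.0151])-s['eef_pos'][:2]-off; print('need',(R[:2,:2].T@e/.15).round(3), 'z',(s['eef_pos'][2]-.091)/.15,s['force'],s['joint_vel'].round(4))
c=cap('wrist'); a=c['frame'][60:420,140:500]; b=cap('scene')['frame'][210:330,240:380]
save(np.hstack([cv2.resize(a,(400,400)),cv2.resize(b,(400,400))]),'f1.png')
E
```

```text
20.275 [ 0.4908 -0.0154  0.0923] 0.060466700384718214 108.63706827163696 69.23
wrist 0.68 64948 plane [ 1.000e-03 -0.000e+00  3.858e+00] rect tool (array([12.5, -0.4]), 125.3, 64.7, 0.0) xrange -50.1 75.2 y -32.7 31.9
  world (array([478.9, -11.4]), 125.3, 64.7, -20.8)
top 0.83 327 plane [1.000e-02 3.000e-03 3.115e+00] rect tool (array([35.7, -0.5]), 68.4, 47.6, 82.0) xrange 8.2 63.1 y -31.9 30.9
  world (array([457.2,  -3.2]), 68.5, 47.6, 77.2)
scene 0.97 961 plane [1.00e-03 1.00e-03 4.26e+00] rect tool (array([ 0.4, -1.5]), 153.3, 66.9, 1.2) xrange -76.1 77.0 y -34.6 33.2
  world (array([489.9, -16.6]), 153.3, 66.9, -22.0)
need [0.001 0.003] z 0.006029972568458812 [ 0.43156075  0.67950127 -2.81458345] [ 0.0017  0.0009  0.0017  0.0006 -0.0002  0.0017]
```

View pics/f1.png

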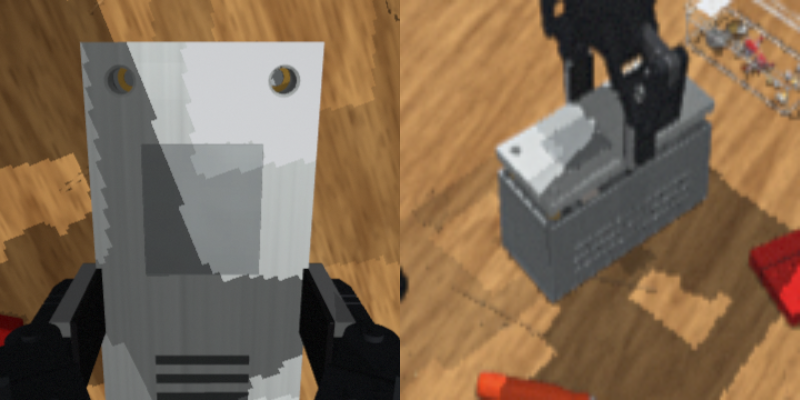

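The crop shows the brass threads visible through both label-end holes at (120,80) and (284,80), and the plate parallel to the rim with a clear gap. Handing in.

```bash
python3 -c "
from station import ctrl
print(ctrl.close_job())"
```

```text
the job is handed in; nothing more can be done
None
```

The job is handed in: the battery stands fully down and released in the bay. The cover is held level about 12 mm above the rim, with my measurements putting its holes within about 1 mm of the threads; no verdict came back.

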